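Return the socket drawer to its dock and bolt it in

ROBOT

A 6-joint arm with a two-finger parallel gripper is mounted at the origin on the work surface. World frame = base frame: x ahead of the robot, y to its left, z up, the work surface at z = 0. Lengths are in m, angles in rad, forces in N, time in s.
With the tool pointing down it reaches from about 0.325 to 1 m from the base axis. Payload 5.1 kg.
Tool frame: the origin (TCP) lies midway between the tips of the shut fingers; the grasp point (between the pads) lies robot.hold_point_z behind it (robot.hold_point_z is the distance from the TCP to the grasp point, in m); z points along the fingers, y is the line along which they close (so a half turn about z gives the same grasp; the last joint's range is limited). The gripper opens to 85 mm and grips with 20 to 120 N. Pads are 22 mm wide; open, the fingers measure 114 mm over their backs; the gripper's body (76 mm by 85 mm) begins 54 mm behind the grasp point. The pads swing forward as they close: fully open they stand 13 mm farther back than shut.
Start: joints at [-0.083, 0.124, 1.65, -0, 1.367, -0.083], TCP at [0.65, -0, 0.194] pointing down, gripper open.
Joint ranges: [-2.61, 2.61], [-1.02, 2.33], [0.03, 2.71], [-1.35, 4.49], [0.32, 2.68], [-2.91, 2.91]. Speed limits (rad/s): [2.57, 2.57, 3.14, 3.14, 3.14, 3.14].

INTERFACE

Orientations are given as a unit quaternion [w, x, y, z].
In Python, from cell import robot gives the robot as it stands.
- The arm moves only by the tool jog_arm, never from a script. Its argument "commands" is a list of rows, each a list of 5 numbers: the shift along the world's x, y, z each as a share of 0.25 m, from -1 to 1, then the turn about the world's z as a share of 90 degrees, from -1 to 1, then the opening, from -1 (shut) to 1 (fully open). In form: [[dx, dy, dz, turn, gripper], ...]. A call has 1 to 8 rows; each row shifts and turns the commanded pose from where the row before left it; what a row does not reach is not made up. A row lasts 1/10 s, in which the tool goes at most 50 mm and 8.59 degrees, less where a joint would pass 70% of its speed; a pose out of reach is approached as far as the arm can. A call with a number of a shift or a turn outside -1 to 1 is refused whole. A call with a gripper value outside its range is refused whole. The fingers move at their own pace and stop on an object; "force" is the grip in N (left out, the last holds). Time passes only in rows, so rows that do not move let the fingers close. It gives the time, the measured TCP pose, the force, the opening and the grip force at its end, in the units of the state.
- robot.read_state(): the state, without advancing time (a new reading comes with each control period).
- robot.read_camera(name): name is "scene" or "side" or "wrist"; returns (picture, depth): 400x640x3 uint8, red, green, blue; 400x640 float32, m along the optical axis (not along the pixel's ray), 0 where there is no reading.
- robot.calibration(name): a dict with "fx", "fy", "cx", "cy" (pixels), "R" (3x3) and "t" (3): a world point X has camera coordinates R X + t; the wrist camera has in their place "hand_eye" (4x4, takes a point from camera to tool coordinates, whose origin is the TCP and whose axes are the flange's). Camera axes: x right, y down, z forward; pixel columns grow to the right and rows downward; lengths in m; the calibration is good to about 2 mm. A picture is of the moment at which its call begins: read the wrist's pose just before it. calibration takes no time and is no camera call.
- robot.job_done(): hands the job in; it is judged then, once.
The state is a dict: "t": time; "joint_positions": joint angles; "qvel": joint speeds; "tau": joint torques, N m; "ee_pos": TCP position; "orientation": TCP orientation; "wrist_force": force on the tool from outside, world axes, zero at the start; "moment": the same for the moment, N m; "finger_gap": opening from 0.0 (shut) to 1.0 (fully open); "grip_force": force on a finger pad.
Only numpy, scipy, OpenCV 4.12 (cv2) and the standard library are available. Lean on these libraries where they do the work, as an engineer would, in place of code of your own. Each camera call takes 0.05 s, during which the arm holds its last target. There are 200 camera calls.

TASK

Put the green socket drawer back in the empty bench dock: carry it level to the ledge in front of the opening, set it down there gently in line with the bay and let go. Then take it by its black handle, slide it under the roof until it is fully home, and slide the red bolt across in front of it as far as it goes. Keep the drawer upright, do not slam it, and leave the spray can, jar and wrench where they are.

Things in the scene. Friction and masses are not known exactly. Their poses are not given: they have to be found in the camera images.
- drawer_center (a point): Centre of the loose green drawer's tub, half-way up (25 mm above its underside). Open tub 140 long (x) x 60 wide (y) x 50 mm high, 4 mm walls, about 0.35 kg, steel sockets fixed inside below the rim; centre of mass within 10 mm of here. x points from the handle to the plain rear end, which enters the bay first; z up. Starts upright on the bench.
- drawer_handle (a point): Grip point on the drawer's handle: a black upright fin 14 mm thick (y), 50 mm long (x), 38 mm high (from 8 to 46 mm above the drawer's underside) sticking out of the tub's front end. The point is 104 mm on the -x side of drawer_center, mid-height, 16 mm from the fin's free end. Same axes as the drawer.
- bay_mouth (a point): Middle of the empty dock's opening, on the bay floor (8 mm above the bench), below the roof's front edge. x points level into the bay, y to the left as one looks in, z up. Bay inside: 68 mm wide, 58 mm high, 140 mm deep to a solid back wall; a drawer fully home has drawer_center 70 mm in along x and the tub's front end level with the mouth.
- dock: The empty grey dock, fixed; origin 8 mm under bay_mouth, same axes. Roof 8 mm thick, its top 74 mm above the bench. The 84 mm wide floor goes on outward as a flat ledge 140 mm long before the mouth. Two flares, 16 mm long and 34 mm high, at the mouth's sides widen the entry. From the bay's middle the dock reaches 42 mm to the right and 84 mm to the left.
- bolt (a joint): Red sliding bolt on the dock's roof: 0 = open, left of the opening; 0.045 m = fully across, at its stop. Slides along the dock's -y, needs about 1.5 N, stays where left. Its 24 mm wide plate hangs 7 to 13 mm before the mouth, down to 38 mm above the bay floor; fully across it stands before the left part of a home drawer's front, beside the handle.
- bolt_knob (a point): Middle of the bolt's upright red knob, 16 (x) x 20 (y) x 36 mm high, on the roof 30 mm behind the mouth's edge; its top is 18 mm above this point, the roof's top 22 mm below it. Same axes as bay_mouth; it moves with the bolt, and lies 66 mm to the left of the bay's middle when open, 21 mm when fully across.
- full_mouth (a point): The same point of a second, identical fixed dock, which already holds a blue drawer with its bolt closed: leave it. The two docks stand side by side, either way round.
- spray_can_center (a point): Centre of a loose standing yellow can, 54 mm across, 150 mm high: leave it.
- jar_center (a point): Centre of a loose standing amber jar, 64 mm across, 80 mm high: leave it.
- wrench_grip (a point): Handle of a loose wrench, 160 mm long, lying on the bench: leave it.
Not all that is in view belongs to the job. Leave any purple look-alike of the part that bears drawer_center alone.

How it is judged:
By the outcome, as a careful person would: the job done as asked, in the order asked, and still so for the second after the job is handed in, with the robot touching nothing.
It also fails if it takes over 67 s, if anything falls off the work surface, if the arm or the gripper's body presses on something with over 40 N, if the wrist force passes 120 N, or if a joint passes its speed limit or range.

## Working session

There is one attempt and no reset: what is moved stays moved. The work goes in short steps, Python scripts to look and compute and a tool call to move; the robot and the scene stay as the last step left them, time stands still between calls to the robot, and variables do not carry over. Pictures are saved under pics/ and viewed, at most 10 in all, crops included, and the job is handed in when it is done.

Besides the shell and the picture viewer there is one more tool, called as name([rows], argument=value, ...), one row to a line, values as JSON. jog_arm: Moves the arm, as the interface text tells. Shift numbers are shares of 0.25 m and turn numbers shares of 90 degrees, none past 1 either way. Its arguments: {"type":"object","properties":{"commands":{"type":"array"},"force":{"type":"number"}},"required":["commands"]}

```bash
mkdir -p pics; ls; python3 - <<'E'
from cell import robot
import numpy as np, cv2
s=robot.read_state(); print(s); print(robot.hold_point_z)
for n in ["scene","side"]:
    im,d=robot.read_camera(n); np.savez(f"{n}.npz",im=im,d=d)
    cv2.imwrite(f"pics/{n}.png",im[...,::-1]); c=robot.calibration(n); print(n,c)
print(robot.calibration("wrist"))
E
```

```text
pics
{'t': 0.0, 'joint_positions': array([-8.26144325e-02,  1.24496061e-01,  1.65167141e+00,  1.23025242e-05,
        1.36746690e+00, -8.25878287e-02]), 'qvel': array([ 0.00062603,  0.00016495,  0.00057271,  0.00054487, -0.00073679,
       -0.00011962]), 'tau': array([ 3.96925461e-04, -4.23608243e+01, -3.65454090e+01,  2.94756808e-05,
        6.89593100e-03,  2.82237529e-06]), 'ee_pos': array([6.49323221e-01, 2.13747448e-05, 1.92560465e-01]), 'orientation': array([-7.82846679e-04,  7.07116701e-01,  7.07096124e-01, -6.55240792e-04]), 'wrist_force': array([-0.37606734, -0.10019171, -0.03209057]), 'moment': array([-0.02154049, -0.00706134, -0.01104104]), 'grip_force': 0.0, 'finger_gap': 0.9994461662632137}
0.0187
scene {'fx': 399.3352226398245, 'fy': 399.3352226398245, 'cx': 323.9133538087185, 'cy': 202.27130813286843, 'R': array([[-0.59988413,  0.79983829,  0.01994325],
       [ 0.56707252,  0.44262817, -0.69462872],
       [-0.56441809, -0.40538748, -0.71909193]]), 't': array([ 0.36670268, -0.16669088,  1.49012771])}
side {'fx': 419.92880289520167, 'fy': 419.92880289520167, 'cx': 316.1816671892112, 'cy': 199.9073850891151, 'R': array([[-0.95611916, -0.29295175,  0.00392692],
       [-0.14300161,  0.45493823, -0.8789663 ],
       [ 0.25570821, -0.84095807, -0.47686773]]), 't': array([0.44319198, 0.20201263, 1.14957222])}
{'fx': 285.6300775133829, 'fy': 285.6300775133829, 'cx': 317.97314264619905, 'cy': 201.07554224500933, 'hand_eye': array([[ 4.44597388e-04, -9.62266077e-01, -2.72109902e-01,
         6.94197516e-02],
       [ 9.99999882e-01,  3.74406335e-04,  3.09870461e-04,
        -2.60659015e-04],
       [-1.96298162e-04, -2.72110008e-01,  9.62266130e-01,
        -1.80350642e-01],
       [ 0.00000000e+00,  0.00000000e+00,  0.00000000e+00,
         1.00000000e+00]])}
```

View pics/scene.png

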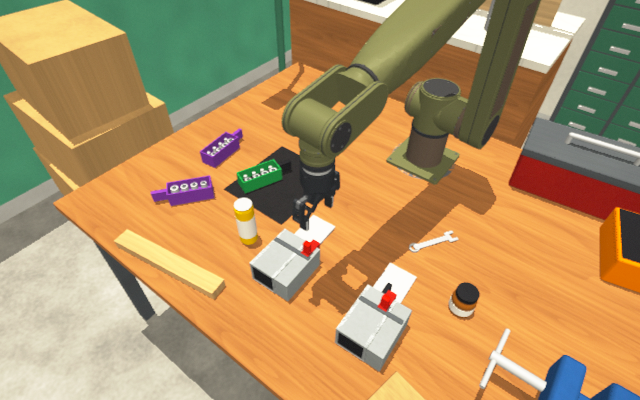

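View pics/side.png

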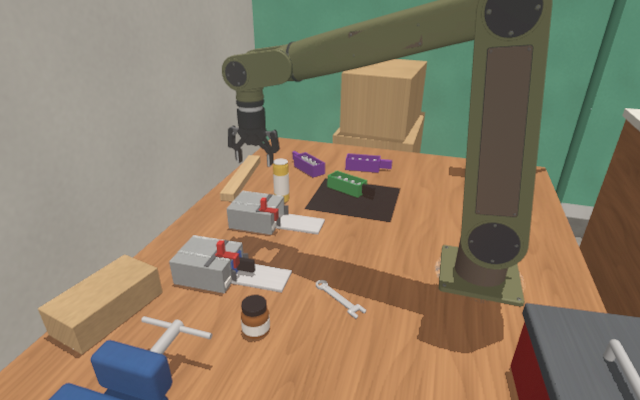

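The scene view shows the green drawer at (260,176) with its black handle at (287,168). The two purple look-alikes are at (190,190) and (221,148). The dock at (287,262), beside the yellow can, has no handle in its mouth. The dock at (373,325) has a black handle at (387,290), so it is the full one. Next I'll measure.

```bash
cat > h.py <<'E'
import numpy as np, cv2
from cell import robot
def cloud(d,c,T=None):
    v,u=np.mgrid[:400,:640]
    P=np.stack([(u-c['cx'])/c['fx']*d,(v-c['cy'])/c['fy']*d,d],-1)
    if T is not None: P=P@T[:3,:3].T+T[:3,3]
    else: P=(P-c['t'])@c['R']
    P[d<=0]=np.nan
    return P
def wristT(s,c):
    from scipy.spatial.transform import Rotation as R
    w,x,y,z=s['orientation']; T=np.eye(4); T[:3,:3]=R.from_quat([x,y,z,w]).as_matrix(); T[:3,3]=s['ee_pos']
    return T@c['hand_eye']
def hsv(im): return cv2.cvtColor(im,cv2.COLOR_RGB2HSV)
def rect(p):
    (c,s,a)=cv2.minAreaRect((p[:,:2]*1000).astype(np.float32)); return np.round(c,1),np.round(s,1),round(a,2)
E
python3 - <<'E'
from h import *
V={}
for n in ["scene","side"]:
    f=np.load(n+".npz"); P=cloud(f['d'],robot.calibration(n)); H=hsv(f['im']); h,s,v=[H[...,i].astype(int) for i in range(3)]
    V[n]=P
    box=(P[...,0]>.3)&(P[...,0]<1.1)&(abs(P[...,1])<.6)
    g=(h>45)&(h<85)&(s>120)&box&(P[...,2]>.005)&(P[...,2]<.08)
    p=P[g]; print(n,"green",len(p),rect(p),np.nanpercentile(p[:,2],[1,50,99]))
    t=p[p[:,2]>.045];print(" rim",len(t),rect(t))
    k=(v<70)&box&(P[...,2]>.012)&(P[...,2]<.055)
    nk,lab,st,ce=cv2.connectedComponentsWithStats(k.astype(np.uint8))
    for i in range(1,nk):
        if st[i,4]>25: q=P[lab==i]; print(" dark",ce[i].round(),st[i,4],rect(q),np.nanmax(q[:,2]))
    w=(s<40)&(v>150)&box&(abs(P[...,2]-.008)<.006)
    nk,lab,st,ce=cv2.connectedComponentsWithStats(w.astype(np.uint8))
    for i in range(1,nk):
        if st[i,4]>150: q=P[lab==i]; print(" ledge",ce[i].round(),st[i,4],rect(q),np.nanmedian(q[:,2]))
    w=(s<60)&box&(abs(P[...,2]-.074)<.004)
    nk,lab,st,ce=cv2.connectedComponentsWithStats(w.astype(np.uint8))
    for i in range(1,nk):
        if st[i,4]>150: q=P[lab==i]; print(" roof",ce[i].round(),st[i,4],rect(q),np.nanmedian(q[:,2]))
    r=((h<6)|(h>174))&(s>150)&box&(P[...,2]<.14)
    nk,lab,st,ce=cv2.connectedComponentsWithStats(r.astype(np.uint8))
    for i in range(1,nk):
        if st[i,4]>30: q=P[lab==i]; t=q[q[:,2]>.105]; print(" red",ce[i].round(),st[i,4],np.nanmax(q[:,2]),len(t) and t.mean(0).round(4))
    y=(h>20)&(h<32)&(s>150)&box&(P[...,2]>.03)&(P[...,2]<.16)&(v>150)
    print(" can",P[y].mean(0) if y.any() else 0)
f=np.load("scene.npz")['im'][...,::-1]
cv2.imwrite("pics/crop.png",cv2.resize(f[120:360,140:440],None,fx=2.5,fy=2.5,interpolation=cv2.INTER_CUBIC))
E
```

```text
scene green 709 (array([ 460.1, -386.7]), array([ 68.6, 154.2]), 68.9) [0.00573547 0.03228726 0.04934919]
 rim 109 (array([ 467. , -388.6]), array([ 63.3, 140. ]), 69.27)
 dark [285. 165.] 95 (array([ 374. , -351.1]), array([18.6, 41.4]), 63.52) 0.04642596259921253
 dark [262. 279.] 145 (array([767.5, -89.3]), array([ 3.8, 65.1]), 1.07) 0.05473264218455908
 dark [387. 288.] 36 (array([597.4, 194. ]), array([30.2, 10.2]), 3.22) 0.05476475009941828
 dark [350. 346.] 206 (array([778. , 200.2]), array([ 4. , 66.1]), 2.79) 0.05496840725178284
 ledge [315. 230.] 556 (array([528.7, -99.2]), array([97.9, 84.8]), 2.28) 0.005360733992584748
 ledge [429. 243.] 176 (array([353.1, 207.8]), array([ 28.2, 141.9]), 55.75) 0.004696138654030414
 ledge [395. 281.] 780 (array([540.6, 190.3]), array([101.5,  83.7]), 2.13) 0.005532885663742514
 roof [283. 258.] 1632 (array([693.3, -72.3]), array([150.2, 126.2]), 1.55) 0.07197595224393742
 roof [467. 293.] 217 (array([501.1, 366.9]), array([49.7, 55.7]), 85.91) 0.07652683855242856
 roof [373. 322.] 2476 (array([704. , 217.2]), array([149.2, 126.1]), 2.3) 0
[... 546 characters left out ...]
  89.7]), 2.45) 0.00867876107339067
 ledge [266. 278.] 907 (array([556.7, 190.7]), array([140.8,  88.9]), 1.84) 0.008471694191981724
 ledge [335. 295.] 258 (array([350.4, 207.8]), array([ 28. , 138.3]), 56.22) 0.007469262882781536
 roof [254. 202.] 764 (array([690.1, -71.1]), array([150.4, 133. ]), 1.4) 0.07452990577659982
 roof [200. 254.] 1247 (array([700.3, 217.5]), array([148.1, 129.8]), 2.97) 0.07435930999266246
 roof [233. 246.] 155 (array([651.5, 176.4]), array([49.1, 46.7]), 3.17) 0.07447470974125656
 red [267. 208.] 130 0.1153994863065991 [ 0.6426 -0.0283  0.1106]
 red [225. 252.] 206 0.11622970181147105 [0.6532 0.2224 0.1118]
 can [ 0.66112132 -0.22061072  0.12681637]
  return np.nanmean(a, axis, out=out, keepdims=keepdims)
```

View pics/crop.png

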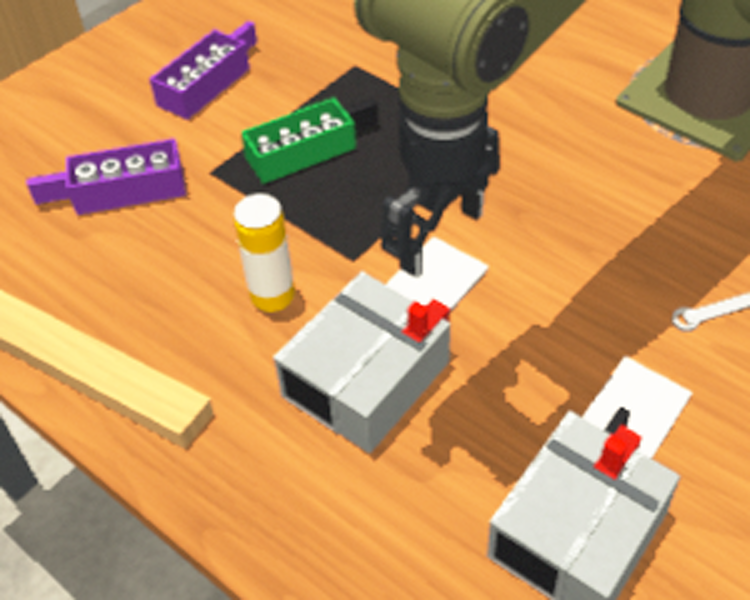

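The crop confirms the single green drawer on the black mat, handle to the right. The purple ones are decoys. The dock next to the can is empty with its bolt open, so it is the target. Measured values: drawer ≈ (0.464, -0.387) at yaw ≈ -21°, dock middle y ≈ -0.097, mouth x ≈ 0.616, dock yaw ≈ 2°. Now moving above the drawer.

jog_arm([
  [-0.08,-0.17,0,0.09,1],
  [-0.08,-0.17,0,0.09,1],
  [-0.08,-0.17,0,0.09,1],
  [-0.08,-0.17,0,0.09,1],
  [-0.08,-0.17,0,0.09,1],
  [-0.08,-0.17,0,0.09,1],
  [-0.08,-0.17,0,0.09,1],
  [-0.08,-0.17,0,0.09,1],
], force=40)

```text
t: 0.9
ee_pos: [0.489, -0.3407, 0.1934]
orientation: [-0.0, 0.216, 0.976, 0.0]
wrist_force: [1.0, -1.0, 0.2]
finger_gap: 1.002
grip_force: 0.0
```

jog_arm([
  [-0.08,-0.17,0,0.04,1],
  [0,0,0,0,1],
  [0,0,0,0,1],
])

```text
t: 1.2
ee_pos: [0.4696, -0.3824, 0.1931]
orientation: [-0.0, 0.19, 0.982, 0.001]
wrist_force: [1.0, 0.7, 0.6]
finger_gap: 1.004
grip_force: 0.0
```

```bash
cat > look.py <<'E'
import sys
from h import *
s=robot.read_state(); c=robot.calibration("wrist"); T=wristT(s,c)
im,d=robot.read_camera("wrist"); P=cloud(d,c,T); H=hsv(im); h,sa,v=[H[...,i].astype(int) for i in range(3)]
cv2.imwrite("pics/%s.png"%sys.argv[1],im[...,::-1]); np.savez("w.npz",im=im,P=P)
q=s['orientation']; R=T@np.linalg.inv(c['hand_eye'])
print("tcp",s['ee_pos'].round(4),"yaw_y",np.degrees(np.arctan2(R[1,1],R[0,1])).round(2),"t",s['t'],s['wrist_force'].round(1),"gap",s['finger_gap'])
g=(h>45)&(h<85)&(sa>120)&(P[...,2]<.12)
p=P[g]
if len(p):
    zt=np.percentile(p[:,2],99); t=p[p[:,2]>zt-.006]; print("green",len(p),"top",zt.round(4),rect(t))
k=((v<75)&(P[...,2]>.012)&(P[...,2]<.075)).astype(np.uint8)
n,lab,st,ce=cv2.connectedComponentsWithStats(k)
for i in range(1,n):
    if st[i,4]>300: q=P[lab==i]; zt=np.nanpercentile(q[:,2],98); q=q[q[:,2]>zt-.005]; print("dark",ce[i].round(),len(q),zt.round(4),rect(q))
w=((sa<60)&(v>110)&(abs(P[...,2]-.008)<.005)).astype(np.uint8)
n,lab,st,ce=cv2.connectedComponentsWithStats(w)
for i in range(1,n):
    if st[i,4]>1500: q=P[lab==i]; print("ledge",ce[i].round(),st[i,4],np.nanmedian(q[:,2]).round(4),rect(q))
r=((h<6)|(h>174))&(sa>150)&(P[...,2]<.13)&(P[...,2]>.108)
if r.sum()>50: print("knobtop",P[r].mean(0).round(4),rect(P[r]))
r=(sa<60)&(abs(P[...,2]-.074)<.005)
if r.sum()>800: print("roof",rect(P[r]))
E
python3 look.py w1
```

```text
tcp [ 0.4696 -0.3824  0.1931] yaw_y 68.12 t 1.2 [1.  0.7 0.6] gap 1.0040817688669963
green 2388 top 0.0518 (array([ 464. , -389.7]), array([ 60.2, 141. ]), 68.42)
dark [309.  93.] 367 0.0475 (array([ 375. , -354.9]), array([14., 48.]), 67.99)
dark [308. 183.] 1335 0.0166 (array([ 464.6, -389.6]), array([ 51.6, 129.4]), 68.68)
dark [600. 186.] 64 0.0419 (array([609.2, -59.7]), array([ 5.4, 15.4]), 71.06)
ledge [549. 155.] 8740 0.0084 (array([576.5, -98.6]), array([197.1,  86.4]), 1.91)
roof (array([ 694.9, -157.2]), array([150., 205.]), 2.64)
```

View pics/w1.png

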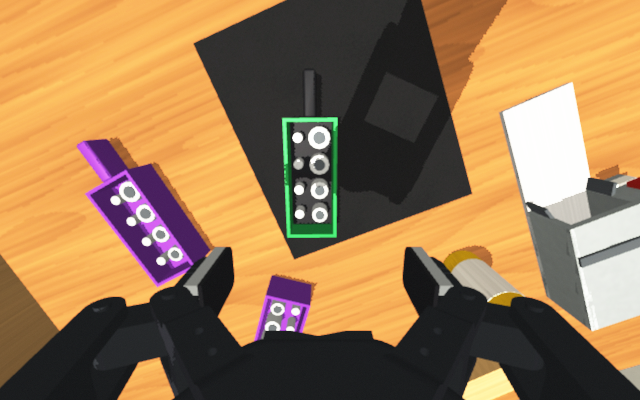

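The wrist view shows the green tub at pixels (283–337, 118–237), with its handle at (309, 93). Measured centre is (0.464, -0.3897), rim 60×141 mm, yaw -21.6°, which fits the given sizes. Descending now.

jog_arm([
  [-0.022,-0.029,-0.1,0.003,1],
  [0,0,-0.2,0,1],
  [0,0,-0.18,0,1],
  [0,0,-0.13,0,1],
  [0,0,-0.07,0,1],
  [0,0,-0.03,0,1],
  [0,0,0,0,1],
])

```text
t: 1.95
ee_pos: [0.4649, -0.3875, 0.0153]
orientation: [-0.001, 0.185, 0.983, 0.001]
wrist_force: [0.1, -0.1, -0.1]
finger_gap: 0.999
grip_force: 0.0
```

jog_arm([
  [0,0,0,0,-1],
  [0,0,0,0,-1],
  [0,0,0,0,-1],
  [0,0,0,0,-1],
  [0,0,0,0,-1],
  [0,0,0,0,-1],
], force=40)

```text
t: 2.55
ee_pos: [0.4648, -0.3893, 0.0165]
orientation: [0.0, 0.186, 0.983, -0.0]
wrist_force: [-0.2, 0.1, 0.4]
finger_gap: 0.002
grip_force: 0.0
```

```bash
python3 look.py w2; python3 - <<'E'
import cv2,numpy as np
from cell import robot
im,d=robot.read_camera("scene"); a=cv2.imread("pics/w2.png")
b=cv2.resize(im[120:240,180:372,::-1],(640,400))
cv2.imwrite("pics/c2.png",cv2.resize(np.hstack([a,b]),(800,250)))
E
```

```text
tcp [ 0.4648 -0.3893  0.0165] yaw_y 68.54 t 2.55 [-0.2  0.1  0.4] gap 0.0024693422524908947
green 6061 top 0.0516 (array([ 442.4, -381. ]), array([60.3, 93. ]), 68.58)
dark [316.  60.] 1185 0.0471 (array([ 375.4, -354.7]), array([14. , 48.9]), 68.55)
dark [305. 200.] 78 0.0657 (array([ 454.6, -384.9]), array([3. , 1.1]), 67.5)
dark [344. 133.] 359 0.0161 (array([ 412.6, -352.3]), array([24.2, 12. ]), 50.02)
```

View pics/c2.png

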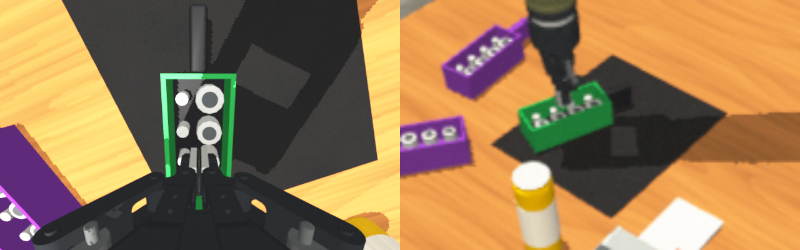

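The gripper closed to a gap of 0 inside the outline of the tub, which I did not expect. I'll check the finger positions using depth.

```bash
python3 - <<'E'
from h import *
c=robot.calibration("wrist"); he=c['hand_eye']
inv=np.linalg.inv(he); 
for z in (0,-.0187):
  p=inv@np.array([0,0,z,1]); print("TCP px",z,c['fx']*p[0]/p[2]+c['cx'],c['fy']*p[1]/p[2]+c['cy'],p[2])
s=robot.read_state(); T=wristT(s,c)
f=np.load("w.npz"); P=f['P']; 
R=np.linalg.inv(T@inv); 
Q=P@R[:3,:3].T+R[:3,3]
for v in range(230,290,6): print(v,[tuple((Q[v,u]*1000).round().astype(int)) for u in (300,306,312,318,324,330,340) if np.isfinite(Q[v,u,0])])
cr=f['im'][150:330,200:440,::-1]
im,d=robot.read_camera("side"); b=im[120:220,280:413,::-1]
cv2.imwrite("pics/c3.png",np.hstack([cv2.resize(cr,(400,300)),cv2.resize(b,(400,300),interpolation=cv2.INTER_CUBIC)]))
E
```

```text
TCP px 0 317.43123492651085 227.27321665391145 0.19242864059664375
TCP px -0.0187 317.37832851108806 238.31356526286766 0.17443527950749804
230 [(np.int64(-2), np.int64(-12), np.int64(1)), (np.int64(-2), np.int64(-8), np.int64(1)), (np.int64(-3), np.int64(-4), np.int64(3)), (np.int64(-3), np.int64(0), np.int64(2)), (np.int64(-2), np.int64(4), np.int64(0)), (np.int64(8), np.int64(7), np.int64(-25)), (np.int64(7), np.int64(13), np.int64(-23))]
236 [(np.int64(-7), np.int64(-12), np.int64(1)), (np.int64(-7), np.int64(-8), np.int64(2)), (np.int64(-7), np.int64(-4), np.int64(1)), (np.int64(-7), np.int64(0), np.int64(1)), (np.int64(-4), np.int64(4), np.int64(-7)), (np.int64(-3), np.int64(8), np.int64(-9)), (np.int64(-4), np.int64(15), np.int64(-5))]
242 [(np.int64(-9), np.int64(-12), np.int64(-3)), (np.int64(11), np.int64(-6), np.int64(-50)), (np.int64(11), np.int64(-3), np.int64(-50)), (np.int64(11), np.int64(0), np.int64(-49)), (np.int64(11), np.int64(3), np.int64(-50)), (np.int64(11), np.int64(6), np.int64(-50)), (np.int64(-4), np.int64(14), np.int64(-16))]
248 [(np.int64(7), np.int64(-9
[... 1473 characters left out ...]
p.int64(5), np.int64(-81)), (np.int64(14), np.int64(9), np.int64(-83))]
278 [(np.int64(13), np.int64(-6), np.int64(-86)), (np.int64(12), np.int64(-4), np.int64(-85)), (np.int64(11), np.int64(-2), np.int64(-83)), (np.int64(6), np.int64(0), np.int64(-74)), (np.int64(13), np.int64(3), np.int64(-86)), (np.int64(12), np.int64(5), np.int64(-84)), (np.int64(13), np.int64(9), np.int64(-86))]
284 [(np.int64(12), np.int64(-6), np.int64(-89)), (np.int64(13), np.int64(-4), np.int64(-90)), (np.int64(9), np.int64(-2), np.int64(-84)), (np.int64(3), np.int64(0), np.int64(-75)), (np.int64(11), np.int64(3), np.int64(-87)), (np.int64(12), np.int64(5), np.int64(-89)), (np.int64(12), np.int64(8), np.int64(-88))]
```

View pics/c3.png

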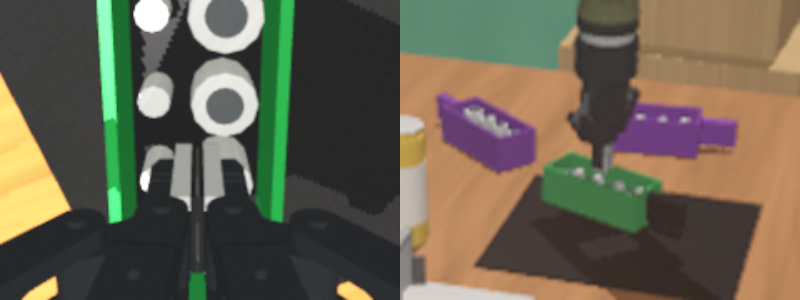

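The fingers closed inside the tub, between the walls, with zero contact force. The drawer has not moved. I'll lift them straight out gently and then see whether slow closing makes contact.

jog_arm([
  [0,0,0.02,0,-1],
  [0,0,0.04,0,-1],
  [0,0,0.06,0,-1],
  [0,0,0.1,0,-1],
  [0,0,0.1,0,-1],
  [0,0,0,0,1],
  [0,0,0,0,1],
], force=20)

```text
t: 3.4
ee_pos: [0.4655, -0.3898, 0.0981]
orientation: [0.001, 0.186, 0.983, -0.001]
wrist_force: [0.5, 0.7, -0.1]
finger_gap: 0.332
grip_force: 0.0
```

jog_arm([
  [0,0,0,0,1],
  [0,0,0,0,1],
  [0,0,0,0,1],
  [0,0,0,0,1],
])

```text
t: 3.8
ee_pos: [0.4645, -0.3888, 0.0955]
orientation: [-0.001, 0.186, 0.983, 0.0]
wrist_force: [-0.0, -0.6, -0.0]
finger_gap: 0.992
grip_force: 0.0
```

```bash
python3 look.py w3; python3 - <<'E'
from h import *
c=robot.calibration("wrist"); s=robot.read_state(); T=wristT(s,c)
f=np.load("w.npz"); R=np.linalg.inv(T@np.linalg.inv(c['hand_eye'])); Q=f['P']@R[:3,:3].T+R[:3,3]
v=hsv(f['im'])[...,2]
m=(Q[...,2]>-.05)&(Q[...,2]<.012)&(abs(Q[...,1])<.08)&(abs(Q[...,0])<.02)
for lo,hi in ((-.08,0),(0,.08)):
    q=Q[m&(Q[...,1]>lo)&(Q[...,1]<hi)]; print(len(q),np.percentile(q,[1,50,99],axis=0).round(4))
E
```

```text
tcp [ 0.4645 -0.3888  0.0955] yaw_y 68.55 t 3.8 [-0.  -0.6 -0. ] gap 0.9915441917620752
green 4425 top 0.0516 (array([ 464.1, -389.5]), array([ 60.2, 140.5]), 68.63)
dark [316.  83.] 500 0.0471 (array([ 375.1, -354.9]), array([13.5, 49. ]), 68.97)
dark [311. 196.] 1884 0.0164 (array([ 464.7, -389.3]), array([ 51.2, 130. ]), 68.56)
dark [621. 244.] 66 0.0415 (array([ 610.2, -137.1]), array([13.6,  4.6]), 22.94)
ledge [612. 178.] 8706 0.0083 (array([ 619.7, -129.5]), array([ 57.4, 290.9]), 84.45)
1 [[ 0.0011 -0.0425 -0.0497]
 [ 0.0011 -0.0425 -0.0497]
 [ 0.0011 -0.0425 -0.0497]]Traceback (most recent call last):
  File "<stdin>", line 7, in <module>
    return _quantile_unchecked(
        a, q, axis, out, overwrite_input, method, keepdims, weights)
    return _ureduce(a,
                    func=_quantile_ureduce_func,
    ...<5 lines>...
                    overwrite_input=overwrite_input,
                    method=method)
    r = func(a, **kwargs)
    result = _quantile(arr,
                       quantiles=q,
    ...<2 lines>...
                       out=out,
                       weights=wgt)
    slices_having_nans = np.isnan(arr[-1, ...])
                                  ~~~^^^^^^^^^
IndexError: index -1 is out of bounds for axis 0 with size 0
```

```bash
python3 - <<'E'
from h import *
c=robot.calibration("wrist"); s=robot.read_state(); T=wristT(s,c)
f=np.load("w.npz"); R=np.linalg.inv(T@np.linalg.inv(c['hand_eye'])); Q=f['P']@R[:3,:3].T+R[:3,3]
g=hsv(f['im'])
for lo in np.arange(-.09,.02,.01):
    m=(Q[...,2]>lo)&(Q[...,2]<lo+.01)&(abs(Q[...,1])<.09)&(abs(Q[...,0])<.025)
    q=Q[m]; vv,uu=np.nonzero(m)
    if len(q): print(round(lo,3),len(q),"y",np.percentile(q[:,1],[1,50,99]).round(3),"x",np.percentile(q[:,0],[1,99]).round(3),"px",np.percentile(uu,[1,99]),np.percentile(vv,[1,99]),"hsv",np.median(g[m],0))
E
```

```text
-0.09 1344 y [-0.054  0.042  0.054] x [-0.003  0.012] px [179. 455.] [274. 307.] hsv [105.   11.   41.5]
-0.08 1440 y [-0.055 -0.042  0.056] x [-0.01   0.012] px [182. 453.] [262. 313.] hsv [105.  17.  30.]
-0.07 1194 y [-0.055  0.042  0.056] x [-0.011  0.012] px [192. 443.] [252. 303.] hsv [105.  17.  30.]
-0.06 679 y [-0.053  0.042  0.053] x [-0.01   0.012] px [203. 431.] [247. 290.] hsv [105.  17.  30.]
-0.05 1 y [-0.042 -0.042 -0.042] x [0.001 0.001] px [233. 233.] [261. 261.] hsv [ 13. 157. 143.]
```

View pics/w3.png

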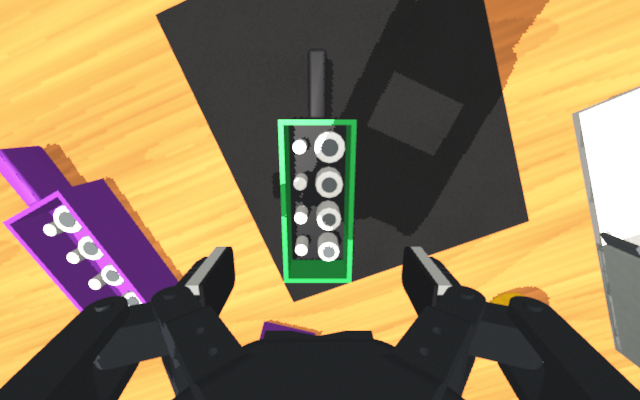

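```bash
python3 - <<'E'
from h import *
for n in ("scene","side"):
    f=np.load(n+".npz"); P=cloud(f['d'],robot.calibration(n))
    m=(abs(P[...,0]-.65)<.075)&(abs(P[...,1])<.03)&(P[...,2]>.13)&(P[...,2]<.4)
    for lo,hi in((.57,.63),(.67,.73)):
        q=P[m&(P[...,0]>lo)&(P[...,0]<hi)]; print("start",n,len(q),np.percentile(q[:,2],[0,2,10]).round(4),np.percentile(q[:,0],[1,99]).round(3), q[q[:,2]<q[:,2].min()+.01].mean(0).round(3))
    im,d=robot.read_camera(n); P=cloud(d,robot.calibration(n)); 
    D=P-np.array([.4645,-.3888,.0955]); m=(np.hypot(D[...,0],D[...,1])<.075)&(P[...,2]>.065)&(P[...,2]<.3)
    q=P[m]; print("now",n,len(q),np.percentile(q[:,2],[0,2,10]).round(4), q[q[:,2]<q[:,2].min()+.01].round(3)[:6])
E
```

```text
start scene 251 [0.2405 0.2447 0.2526] [0.578 0.626] [0.607 0.002 0.246]
start scene 969 [0.2427 0.2543 0.291 ] [0.673 0.724] [0.701 0.007 0.249]
now scene 767 [0.1436 0.1506 0.1699] [[ 0.456 -0.433  0.153]
 [ 0.453 -0.431  0.152]
 [ 0.451 -0.429  0.151]
 [ 0.446 -0.43   0.148]
 [ 0.444 -0.427  0.148]
 [ 0.444 -0.422  0.15 ]]
start side 694 [0.2444 0.2545 0.2774] [0.576 0.629] [0.599 0.007 0.25 ]
start side 405 [0.2451 0.2498 0.2636] [0.671 0.721] [0.692 0.004 0.25 ]
now side 787 [0.1477 0.1547 0.1747] [[ 0.453 -0.428  0.157]
 [ 0.449 -0.427  0.158]
 [ 0.443 -0.433  0.156]
 [ 0.455 -0.436  0.15 ]
 [ 0.449 -0.425  0.154]
 [ 0.446 -0.431  0.153]]
```

Three cameras agree that the real open fingertips sit about 50 mm above the reported TCP, not 13 mm. So the reported z is about 37 mm lower than the real tips, and I'll subtract 37 mm from every height from here on.

jog_arm([
  [0,0,-0.12,0,1],
  [0,0,-0.14,0,1],
  [0,0,-0.12,0,1],
  [0,0,-0.06,0,1],
  [0,0,-0.04,0,1],
  [0,0,0,0,1],
])

```text
t: 4.55
ee_pos: [0.4644, -0.3888, -0.0245]
orientation: [-0.001, 0.186, 0.983, 0.0]
wrist_force: [-0.4, 0.8, 0.2]
finger_gap: 0.999
grip_force: 0.0
```

jog_arm([
  [0,0,0,0,0.6],
  [0,0,0,0,0.4],
  [0,0,0,0,0.2],
  [0,0,0,0,0],
  [0,0,0,0,-1],
  [0,0,0,0,-1],
], force=40)

```text
t: 5.15
ee_pos: [0.4661, -0.3905, -0.0215]
orientation: [0.002, 0.186, 0.983, -0.001]
wrist_force: [0.2, -0.5, 6.6]
finger_gap: 0.696
grip_force: 46.5
```

jog_arm([
  [0,0,0.02,0,-1],
  [0,0,0.06,0,-1],
  [0,0,0.1,0,-1],
  [0,0,0.1,0,-1],
  [0,0,0.04,0,-1],
  [0,0,0,0,-1],
])

```text
t: 5.75
ee_pos: [0.4658, -0.3901, 0.0586]
orientation: [0.002, 0.186, 0.983, -0.001]
wrist_force: [0.1, -0.1, -2.2]
finger_gap: 0.697
grip_force: 45.7
```

```bash
python3 look.py w4
```

```text
tcp [ 0.4658 -0.3901  0.0586] yaw_y 68.55 t 5.75 [ 0.1 -0.1 -2.2] gap 0.6965053312965467
green 4876 top 0.1197 (array([ 452.4, -380.4]), array([ 60.6, 103.6]), 68.7)
ledge [632. 163.] 2072 0.0076 (array([ 553.2, -141.5]), array([ 17.3, 150.3]), 85.99)
```

```bash
cat > tilt.py <<'E'
from h import *
f=np.load("w.npz"); P=f['P']; H=hsv(f['im']); h,sa,v=[H[...,i].astype(int) for i in range(3)]
g=(h>45)&(h<85)&(sa>100)&(P[...,2]<.2)
p=P[g]; rc,sz,a=rect(p); 
s=robot.read_state(); c=robot.calibration("wrist"); R=wristT(s,c)@np.linalg.inv(c['hand_eye'])
ux=-R[:2,0]; uy=R[:2,1]   # drawer x ~ -tool x
L=(p[:,:2]-s['ee_pos'][:2])
x=L@ux; y=L@uy
for lo in np.arange(-.09,.09,.015):
    m=(x>lo)&(x<lo+.015)
    if m.sum()>20: print("x",lo.round(3),m.sum(),"ztop L/R",[np.percentile(p[m&k,2],97).round(4) if (m&k).sum()>8 else None for k in (y>.02,y<-.02)])
print("x range",np.percentile(x,[.5,99.5]).round(4),"y",np.percentile(y,[.5,99.5]).round(4))
k=(v<75)&(P[...,2]>.02)&(P[...,2]<.2); q=P[k]; L=q[:,:2]-s['ee_pos'][:2]; x=L@ux;y=L@uy
for lo in np.arange(-.13,-.07,.01):
    m=(x>lo)&(x<lo+.01)&(abs(y)<.02)
    if m.sum()>10: print("fin",lo.round(3),m.sum(),np.percentile(q[m,2],[50,97]).round(4),"y",np.percentile(y[m],[2,98]).round(4))
E
python3 tilt.py
```

```text
x -0.075 2429 ztop L/R [np.float64(0.1315), np.float64(0.1314)]
x -0.06 2070 ztop L/R [np.float64(0.1313), np.float64(0.1313)]
x -0.045 1874 ztop L/R [np.float64(0.1313), np.float64(0.1313)]
x -0.03 1719 ztop L/R [np.float64(0.1312), np.float64(0.1313)]
x -0.015 1573 ztop L/R [np.float64(0.1315), np.float64(0.1312)]
x 0.0 1415 ztop L/R [np.float64(0.1315), np.float64(0.1311)]
x 0.015 1143 ztop L/R [np.float64(0.1312), np.float64(0.1312)]
x 0.03 375 ztop L/R [np.float64(0.1206), np.float64(0.1186)]
x 0.045 66 ztop L/R [np.float64(0.1019), np.float64(0.1024)]
x range [-0.0736  0.0452] y [-0.0306  0.0654]
fin -0.11 449 [0.1256 0.1272] y [-0.0071  0.0066]
fin -0.1 466 [0.1258 0.1271] y [-0.0072  0.0065]
fin -0.09 415 [0.1255 0.1272] y [-0.0071  0.0066]
fin -0.08 488 [0.1257 0.1271] y [-0.007   0.0064]
```

The drawer is held level and centred; the rim is 0.131 all round. Next I'll carry it partway, turn it in line with the dock, and look at the dock from there.

jog_arm([
  [-0.016,0.1,0,0.052,-1],
  [-0.016,0.15,0,0.052,-1],
  [-0.016,0.18,0,0.052,-1],
  [-0.016,0.18,0,0.052,-1],
  [-0.016,0.15,0,0.053,-1],
  [0,0,0,0,-1],
  [0,0,0,0,-1],
])

```text
t: 6.5
ee_pos: [0.4437, -0.1978, 0.0547]
orientation: [-0.001, -0.018, 1.0, 0.001]
wrist_force: [-0.0, -0.5, -2.1]
finger_gap: 0.696
grip_force: 45.6
```

```bash
python3 look.py w5 | grep -v dark; cat > dock.py <<'E'
from h import *
f=np.load("w.npz"); P=f['P']; H=hsv(f['im']); h,sa,v=[H[...,i].astype(int) for i in range(3)]
box=(P[...,1]>-.2)&(P[...,1]<.06)&(P[...,0]>.42)&(P[...,0]<.85)
m=box&(sa<60)&(v>100)&(abs(P[...,2]-.0083)<.003); q=P[m]
print("ledge px",m.sum())
def edge(q,ax,b0,b1,st,pct):
    o=[]
    for b in np.arange(b0,b1,st):
        k=(q[:,ax]>b)&(q[:,ax]<b+st)
        if k.sum()>6: o.append((b+st/2,np.percentile(q[k,1-ax],pct)))
    o=np.array(o); 
    if len(o)<4: return None
    r=np.polyfit(o[:,0],o[:,1],1); e=o[:,1]-np.polyval(r,o[:,0]); k=abs(e)<.0025
    r=np.polyfit(o[k,0],o[k,1],1); return r,k.sum(),len(o)
for nm,a in (("ledge left",edge(q,0,.48,.6,.008,99)),("ledge right",edge(q,0,.48,.6,.008,1)),("ledge front",edge(q,1,-.14,-.05,.006,1))):
    if a: r,n,t=a; print(nm,"deg",np.degrees(np.arctan(r[0])).round(2),"at .54/-.097:",np.polyval(r,.54).round(4),np.polyval(r,-.097).round(4),n,t)
m=box&(sa<60)&(abs(P[...,2]-.074)<.004); q=P[m]
for nm,a in (("roof front",edge(q,1,-.135,-.02,.006,1)),("roof right",edge(q,0,.63,.75,.008,1)),("roof left",edge(q,0,.63,.75,.008,99))):
    if a: r,n,t=a; print(nm,"deg",np.degrees(np.arctan(r[0])).round(2),"at .69/-.097:",np.polyval(r,.69).round(4),np.polyval(r,-.097).round(4),n,t)
r=((h<6)|(h>174))&(sa>150)&box&(P[...,2]<.135)
z=P[r]; t=z[z[:,2]>.106]; 
if len(t)>10: print("knob top",len(t),np.percentile(t,[2,50,98],axis=0).round(4))
E
python3 dock.py; python3 tilt.py | tail -6
```

```text
tcp [ 0.4437 -0.1978  0.0547] yaw_y 92.12 t 6.5 [-0.  -0.5 -2.1] gap 0.6962080380896144
green 5473 top 0.1197 (array([ 423.9, -198.4]), array([104.1,  52.7]), 2.17)
ledge [443. 264.] 2225 0.0083 (array([499.1, -93.4]), array([43.3, 70.6]), 2.01)
ledge px 3065
ledge left deg -0.62 at .54/-.097: -0.0675 -0.0606 2 10
ledge right deg 14.84 at .54/-.097: -0.0974 -0.2663 3 10
ledge front deg -1.21 at .54/-.097: 0.4646 0.4781 13 13
x 0.045 50 ztop L/R [np.float64(0.0973), np.float64(0.0966)]
x range [-0.0752  0.0442] y [-0.0316  0.0311]
fin -0.11 453 [0.1223 0.1239] y [-0.0059  0.0078]
fin -0.1 444 [0.1223 0.1239] y [-0.0059  0.0078]
fin -0.09 396 [0.1222 0.1238] y [-0.0059  0.0079]
fin -0.08 366 [0.122  0.1234] y [-0.0057  0.0077]
```

View pics/w5.png

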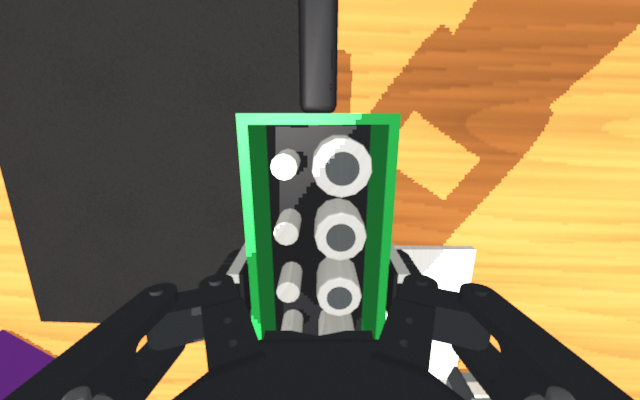

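The drawer is level and aligned. In the wrist view the ledge's front edge is at about (440, 247), which is x = 0.478. That puts the mouth at x ≈ 0.618 and the bay's middle line at y ≈ -0.099 with yaw 2°. Moving over the ledge and lowering.

jog_arm([
  [0.054,0.064,0,0,-1],
  [0.09,0.11,0,0,-1],
  [0.09,0.11,0,0,-1],
  [0.06,0.07,0,0,-1],
  [0.03,0.04,0,0,-1],
  [0,0,0,0,-1],
  [0,0,0,0,-1],
])

```text
t: 7.25
ee_pos: [0.5252, -0.1015, 0.0558]
orientation: [-0.001, -0.017, 1.0, -0.0]
wrist_force: [-0.3, -0.8, -2.7]
finger_gap: 0.696
grip_force: 45.6
```

jog_arm([
  [0,0,-0.06,0,-1],
  [0,0,-0.08,0,-1],
  [0,0,-0.06,0,-1],
  [0,0,-0.02,0,-1],
  [0,0,0,0,-1],
])

```text
t: 7.75
ee_pos: [0.5244, -0.1007, -0.0003]
orientation: [-0.001, -0.017, 1.0, 0.0]
wrist_force: [-0.2, -0.1, -3.5]
finger_gap: 0.696
grip_force: 45.6
```

```bash
python3 look.py w6 | grep -v dark; python3 dock.py; python3 tilt.py; python3 - <<'E'
from h import *
out=[]
for n,b in (("scene",(215,315,240,400)),("side",(170,250,220,348))):
    im,d=robot.read_camera(n); out.append(cv2.resize(im[b[0]:b[1],b[2]:b[3],::-1],(400,250),interpolation=cv2.INTER_CUBIC))
cv2.imwrite("pics/c6.png",np.hstack(out))
E
```

```text
tcp [ 5.244e-01 -1.007e-01 -3.000e-04] yaw_y 92.0 t 7.75 [-0.2 -0.1 -3.5] gap 0.6961031511890733
green 11545 top 0.0731 (array([ 503.7, -101. ]), array([101.1,  61.6]), 2.0)
roof (array([ 484.7, -114.3]), array([121.4,  81. ]), 22.44)
ledge px 9
roof front deg -0.66 at .69/-.097: 0.5043 0.5134 4 4
x -0.075 2641 ztop L/R [np.float64(0.0731), np.float64(0.073)]
x -0.06 1954 ztop L/R [np.float64(0.0728), np.float64(0.0727)]
x -0.045 1831 ztop L/R [np.float64(0.0727), np.float64(0.0725)]
x -0.03 1698 ztop L/R [np.float64(0.0725), np.float64(0.0725)]
x -0.015 1524 ztop L/R [np.float64(0.0727), np.float64(0.0723)]
x 0.0 1390 ztop L/R [np.float64(0.0726), np.float64(0.0722)]
x 0.015 1041 ztop L/R [np.float64(0.0721), np.float64(0.0721)]
x 0.03 327 ztop L/R [np.float64(0.0573), np.float64(0.058)]
x 0.045 45 ztop L/R [np.float64(0.0411), np.float64(0.0399)]
x range [-0.0722  0.0435] y [-0.0292  0.0303]
fin -0.11 468 [0.0674 0.0689] y [-0.0061  0.0071]
fin -0.1 417 [0.0675 0.069 ] y [-0.0059  0.0072]
fin -0.09 384 [0.0673 0.0689] y [-0.006   0.0072]
fin -0.08 338 [0.0672 0.0687] y [-0.0058  0.0071]
```

View pics/c6.png

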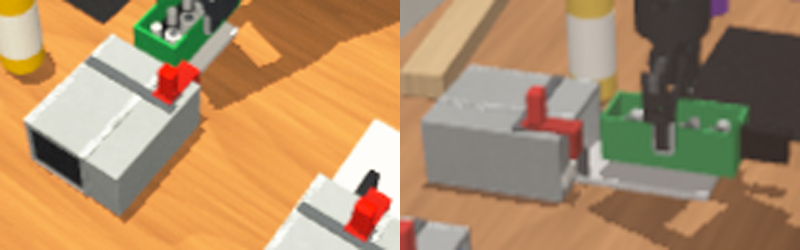

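The drawer is over the ledge, clear of the flares and level, with 14 mm still to go. Lowering gently.

jog_arm([
  [0,0.004,-0.02,0,-1],
  [0,0,-0.012,0,-1],
  [0,0,-0.008,0,-1],
  [0,0,-0.006,0,-1],
  [0,0,-0.004,0,-1],
  [0,0,-0.004,0,-1],
  [0,0,0,0,-1],
])

```text
t: 8.6
ee_pos: [0.5257, -0.0996, -0.0123]
orientation: [-0.0, -0.018, 1.0, 0.0]
wrist_force: [-0.6, 0.3, -3.5]
finger_gap: 0.696
grip_force: 45.6
```

jog_arm([
  [0,0,-0.004,0,-1],
  [0,0,-0.004,0,-1],
  [0,0,0,0,-1],
  [0,0,0,0,-1],
])

```text
t: 9.0
ee_pos: [0.526, -0.0997, -0.0136]
orientation: [0.0, -0.018, 1.0, -0.0]
wrist_force: [-3.5, 0.8, 4.1]
finger_gap: 0.692
grip_force: 46.4
```

jog_arm([
  [0,0,0,0,0.45],
  [0,0,0,0,0.6],
  [0,0,0,0,0.8],
  [0,0,0,0,1],
  [0,0,0,0,1],
])

```text
t: 9.5
ee_pos: [0.5258, -0.0997, -0.0142]
orientation: [0.0, -0.018, 1.0, -0.0]
wrist_force: [0.2, 0.9, -0.1]
finger_gap: 1.002
grip_force: 0.0
```

jog_arm([
  [0,0,0.04,0,1],
  [0,0,0.1,0,1],
  [0,0,0.18,0,1],
  [0,0,0.18,0,1],
  [-0.1,0,0.1,0,1],
  [-0.1,0,0,0,1],
  [0,0,0,0,1],
  [0,0,0,0,1],
])

```text
t: 10.3
ee_pos: [0.4759, -0.0997, 0.1364]
orientation: [0.001, -0.018, 1.0, -0.0]
wrist_force: [-0.1, 0.0, -0.8]
finger_gap: 0.998
grip_force: 0.0
```

```bash
python3 look.py w7; python3 dock.py
```

```text
tcp [ 0.4759 -0.0997  0.1364] yaw_y 92.02 t 10.3 [-0.1  0.  -0.8] gap 0.9977964599734493
green 3459 top 0.0596 (array([524.5, -99.4]), array([140.9,  59.7]), 1.65)
dark [317. 148.] 339 0.0554 (array([ 429.1, -102.7]), array([48.4, 13. ]), 2.05)
dark [305. 230.] 1496 0.0243 (array([ 528.8, -110.1]), array([123.1,  29.8]), 2.0)
dark [337. 238.] 320 0.0247 (array([537.1, -78. ]), array([101.3,   9.8]), 2.24)
dark [574. 307.] 511 0.0552 (array([605.5, 191.8]), array([54.5, 16.2]), 8.65)
ledge [603.  94.] 1893 0.0072 (array([370.2, 193.2]), array([31.6, 99. ]), 53.02)
ledge [558. 248.] 6604 0.0084 (array([553.6, 190. ]), array([129.9,  87. ]), 2.43)
ledge px 2377Traceback (most recent call last):
  File "dock.py", line 15, in <module>
    for nm,a in (("ledge left",edge(q,0,.48,.6,.008,99)),("ledge right",edge(q,0,.48,.6,.008,1)),("ledge front",edge(q,1,-.14,-.05,.006,1))):
                                                                                                                ~~~~^^^^^^^^^^^^^^^^^^^^^^
  File "dock.py", line 14, in edge
    r=np.polyfit(o[k,0],o[k,1],1); return r,k.sum(),len(o)
    raise TypeError("expected non-empty vector for x")
TypeError: expected non-empty vector for x
```

```bash
python3 - <<'E'
from h import *
f=np.load("w.npz"); P=f['P']; H=hsv(f['im']); sa,v=H[...,1].astype(int),H[...,2].astype(int); h=H[...,0]
m=(sa<60)&(v>90)&(abs(P[...,2]-.0083)<.004)&(abs(P[...,1]+.1)<.07)&(P[...,0]>.45); q=P[m]
for b in np.arange(.475,.66,.012):
    k=(q[:,0]>b)&(q[:,0]<b+.012)
    if k.sum()>5: y=q[k,1]; print((b+.006).round(3),k.sum(),"R",y.min().round(4),y[y<-.1].max(initial=-9).round(4),"L",y[y>-.1].min(initial=9).round(4),y.max().round(4))
print("front",np.percentile(q[:,0],[0,1]).round(4))
g=(abs(P[...,2]-.042)<.004)&(sa<60)&(abs(P[...,1]+.1)<.08)&(P[...,0]>.58); t=P[g]; print("flare top",len(t)); 
for sgn in (0,1):
    w=t[(t[:,1]>-.1)==sgn]; 
    if len(w): print(np.percentile(w,[2,50,98],axis=0).round(4))
m=(sa<60)&(abs(P[...,2]-.074)<.005)&(P[...,0]>.58)&(P[...,0]<.8)&(P[...,1]<.02)&(P[...,1]>-.17); t=P[m]
if len(t): print("roof",len(t),np.percentile(t,[1,50,99],axis=0).round(4))
r=((h<6)|(h>174))&(sa>150)&(P[...,1]<.1)&(P[...,2]<.13); t=P[r]
if len(t): print("red",len(t),np.percentile(t,[2,50,98],axis=0).round(4))
E
```

```text
0.481 88 R -0.1436 -0.1377 L -0.0649 -0.0597
0.493 106 R -0.1424 -0.1377 L -0.0653 -0.0592
0.505 105 R -0.1424 -0.1364 L -0.0645 -0.0592
0.517 102 R -0.1424 -0.1365 L -0.0638 -0.0584
0.529 93 R -0.1414 -0.1365 L -0.0638 -0.0579
0.541 100 R -0.1414 -0.1353 L -0.0633 -0.0579
0.553 94 R -0.1411 -0.1351 L -0.0626 -0.0571
0.565 83 R -0.1402 -0.1352 L -0.0619 -0.0569
0.577 84 R -0.1402 -0.134 L -0.061 -0.0568
0.589 89 R -0.139 -0.1338 L -0.0614 -0.056
0.601 74 R -0.1389 -0.1337 L -0.0607 -0.0555
0.613 56 R -0.1352 -0.1338 L -0.0611 -0.0302
0.625 6 R -0.0837 -9.0 L -0.0837 -0.0625
0.637 425 R -0.13 -0.1008 L -0.0999 -0.0621
0.649 435 R -0.13 -0.1005 L -0.0995 -0.0622
0.661 408 R -0.1297 -0.1001 L -0.0992 -0.0615
front [0.4773 0.4804]
flare top 220
[[ 0.6049 -0.138   0.0382]
 [ 0.6164 -0.1346  0.0419]
 [ 0.6384 -0.1302  0.0448]]
[[ 0.6022 -0.0626  0.0382]
 [ 0.6164 -0.0577  0.0423]
 [ 0.6363 -0.0469  0.0457]]
roof 154 [[ 0.615  -0.108   0.0692]
 [ 0.6186 -0.0197  0.0732]
 [ 0.6274 -0.0136  0.0754]]
red 694 [[ 0.6019 -0.0478  0.0479]
 [ 0.6037 -0.0345  0.071 ]
 [ 0.6176 -0.024   0.0794]]
```

The drawer sits upright on the ledge at (0.5245, -0.0994), yaw ≈ 1.9°, within 1 mm of the bay line at y ≈ -0.100. The handle grip point is (0.420, -0.103). Going to the handle.

jog_arm([
  [-0.11,-0.007,-0.05,0,1],
  [-0.116,-0.006,-0.1,0,1],
  [0,0,-0.17,0,1],
  [0,0,-0.15,0,1],
  [0,0,-0.1,0,1],
  [0,0,-0.04,0,1],
  [0,0,0,0,1],
])

```text
t: 11.05
ee_pos: [0.4183, -0.1024, -0.0183]
orientation: [-0.002, -0.018, 1.0, 0.001]
wrist_force: [0.3, -0.1, -0.0]
finger_gap: 0.996
grip_force: 0.0
```

jog_arm([
  [0,0,0,0,0.2],
  [0,0,0,0,-0.3],
  [0,0,0,0,-0.5],
  [0,0,0,0,-0.6],
  [0,0,0,0,-0.7],
  [0,0,0,0,-0.8],
  [0,0,0,0,-1],
  [0,0,0,0,-1],
], force=30)

```text
t: 11.85
ee_pos: [0.4197, -0.1032, -0.0161]
orientation: [0.0, -0.018, 1.0, -0.0]
wrist_force: [-2.9, -1.7, 6.1]
finger_gap: 0.161
grip_force: 30.7
```

jog_arm([
  [0.01,0,0.002,0,-1],
  [0.03,0.001,0,0,-1],
  [0.03,0.001,0,0,-1],
  [0.03,0.001,0,0,-1],
  [0.03,0.001,0,0,-1],
  [0.03,0.001,0,0,-1],
  [0,0,0,0,-1],
])

```text
t: 12.55
ee_pos: [0.4597, -0.1017, -0.0161]
orientation: [-0.0, -0.018, 1.0, -0.0]
wrist_force: [0.7, -0.7, 3.6]
finger_gap: 0.158
grip_force: 30.5
```

jog_arm([
  [0.03,0.001,0,0,-1],
  [0.04,0.0014,0,0,-1],
  [0.04,0.0014,0,0,-1],
  [0.04,0.0014,0,0,-1],
  [0.04,0.0014,0,0,-1],
  [0.04,0.0014,0,0,-1],
  [0.03,0.001,0,0,-1],
  [0,0,0,0,-1],
])

```text
t: 13.35
ee_pos: [0.5247, -0.0995, -0.0161]
orientation: [0.0, -0.018, 1.0, -0.0]
wrist_force: [0.2, 0.5, 4.3]
finger_gap: 0.158
grip_force: 30.5
```

jog_arm([
  [0.03,0.001,0,0,-1],
  [0.04,0.0014,0,0,-1],
  [0.04,0.0014,0,0,-1],
  [0.03,0.001,0,0,-1],
  [0.02,0.0007,0,0,-1],
  [0.01,0.0003,0,0,-1],
  [0.008,0.0003,0,0,-1],
  [0,0,0,0,-1],
])

```text
t: 14.15
ee_pos: [0.5676, -0.0979, -0.016]
orientation: [-0.001, -0.018, 1.0, 0.0]
wrist_force: [-5.6, -0.3, 8.3]
finger_gap: 0.16
grip_force: 31.1
```

```bash
python3 look.py w8; python3 - <<'E'
from h import *
f=np.load("w.npz"); P=f['P']; H=hsv(f['im']); h,sa,v=[H[...,i].astype(int) for i in range(3)]
g=(h>45)&(h<85)&(sa>100)&(P[...,2]<.1); q=P[g]; print("green",len(q),np.percentile(q,[1,50,99],axis=0).round(4)); 
t=q[q[:,2]>np.percentile(q[:,2],97)-.004]; print("rim",rect(t),np.percentile(t[:,0],[0,1,50]))
for n in ("scene","side"):
    im,d=robot.read_camera(n); P=cloud(d,robot.calibration(n)); H=hsv(im); h,sa,v=[H[...,i].astype(int) for i in range(3)]
    b=(P[...,0]>.5)&(P[...,0]<.8)&(abs(P[...,1]+.1)<.1)&(P[...,2]<.13)
    g=(h>40)&(h<90)&(sa>80)&b; q=P[g]; print(n,"green",len(q), np.percentile(q,[2,50,98],axis=0).round(4) if len(q) else '')
    k=(v<75)&b&(P[...,2]>.015)&(P[...,2]<.056)&(P[...,0]<.62); q=P[k]; print(" dark",len(q),np.percentile(q,[2,50,98],axis=0).round(4) if len(q) else '')
    r=((h<6)|(h>174))&(sa>150)&b; q=P[r]; print(" red",len(q),np.percentile(q,[2,50,98],axis=0).round(4) if len(q) else '')
    cv2.imwrite(f"pics/{n}8.png",im[...,::-1])
E
```

```text
tcp [ 0.5676 -0.0979 -0.016 ] yaw_y 92.05 t 14.15 [-5.6 -0.3  8.3] gap 0.1600900693059379
green 284 top 0.0717 (array([568.6, -97.3]), array([22.5, 17.6]), 0.55)
dark [318. 281.] 1530 0.0746 (array([565., -98.]), array([23., 82.]), 1.96)
ledge [316. 164.] 26107 0.0083 (array([536.7, -99.4]), array([117.1,  84.4]), 2.16)
roof (array([566., -97.]), array([25.4, 87.1]), 2.3)
green 301 [[ 0.5733 -0.108   0.0275]
 [ 0.6022 -0.1035  0.0375]
 [ 0.6035 -0.0848  0.0731]]
rim (array([568.6, -97.3]), array([22.5, 17.7]), 0.55) [0.55731898 0.55751851 0.57541718]
scene green 33 [[ 0.5706 -0.1401  0.0029]
 [ 0.6033 -0.0944  0.0537]
 [ 0.6078 -0.074   0.057 ]]
 dark 68 [[ 0.5652 -0.1054  0.0294]
 [ 0.579  -0.0916  0.0503]
 [ 0.5966 -0.076   0.0546]]
 red 177 [[ 0.6037 -0.0451  0.0701]
 [ 0.6455 -0.0296  0.0786]
 [ 0.6586 -0.0229  0.1128]]
side green 81 [[ 0.5989 -0.1241  0.016 ]
 [ 0.6021 -0.0784  0.045 ]
 [ 0.6283 -0.0632  0.0596]]
 dark 88 [[ 0.5527 -0.0964  0.0191]
 [ 0.5849 -0.0891  0.0404]
 [ 0.6018 -0.075   0.0555]]
 red 130 [[ 0.6009 -0.0398  0.0554]
 [ 0.637  -0.0266  0.0798]
 [ 0.6528 -0.0209  0.1145]]
```

The drawer's front face is at x = 0.602, so 16 mm remain. Resistance is 5.6 N, so I'll go on slowly and feel for it.

jog_arm([
  [0.008,0.0003,0.003,0,-1],
  [0.008,0.0003,0,0,-1],
  [0,0,0,0,-1],
  [0,0,0,0,-1],
])

```text
t: 14.7
ee_pos: [0.5723, -0.0976, -0.016]
orientation: [-0.0, -0.018, 1.0, 0.0]
wrist_force: [-1.3, -0.1, 0.1]
finger_gap: 0.157
grip_force: 30.1
```

jog_arm([
  [0.008,0.0003,0,0,-1],
  [0.008,0.0003,0,0,-1],
  [0.008,0.0003,0,0,-1],
  [0.006,0.0002,0,0,-1],
  [0,0,0,0,-1],
])

```text
t: 15.2
ee_pos: [0.5805, -0.0974, -0.0157]
orientation: [-0.0, -0.018, 1.0, 0.0]
wrist_force: [1.0, 0.3, -3.3]
finger_gap: 0.16
grip_force: 29.5
```

jog_arm([
  [0.006,0.0002,-0.002,0,-1],
  [0.006,0.0002,0,0,-1],
  [0,0,0,0,-1],
  [0,0,0,0,-1],
])

```text
t: 15.6
ee_pos: [0.5835, -0.0973, -0.016]
orientation: [0.0, -0.018, 1.0, -0.0]
wrist_force: [-0.1, -0.2, -3.0]
finger_gap: 0.159
grip_force: 29.5
```

jog_arm([
  [0.006,0.0002,-0.003,0,-1],
  [0.006,0.0002,0,0,-1],
  [0,0,0,0,-1],
  [0,0,0,0,-1],
])

```text
t: 16.0
ee_pos: [0.5834, -0.0973, -0.016]
orientation: [-0.004, -0.018, 1.0, 0.0]
wrist_force: [-15.2, 0.4, 11.4]
finger_gap: 0.162
grip_force: 31.5
```

It stopped firmly at x = 0.5834, within 1 mm of the predicted home position. Relaxing the push, letting go and rising.

jog_arm([
  [-0.006,0,0.002,0,-1],
  [-0.005,0,0,0,-1],
  [0,0,0,0,-0.55],
  [0,0,0,0,-0.3],
  [0,0,0,0,0],
  [0,0,0,0,0],
])

```text
t: 16.6
ee_pos: [0.584, -0.0973, -0.0159]
orientation: [0.0, -0.018, 1.0, -0.0]
wrist_force: [0.0, -0.1, -0.8]
finger_gap: 0.5
grip_force: 0.0
```

```bash
python3 look.py w9; cat > fr.py <<'E'
from h import *
f=np.load("w.npz"); P=f['P']; H=hsv(f['im']); h,sa,v=[H[...,i].astype(int) for i in range(3)]
g=(h>45)&(h<85)&(sa>100)&(P[...,2]<.1)&(P[...,0]>.58); q=P[g]; print("green",len(q),np.percentile(q,[1,50,99],axis=0).round(4)); 
t=(sa<60)&(abs(P[...,2]-.074)<.005)&(P[...,0]>.58)&(P[...,0]<.8)&(P[...,1]<.02)&(P[...,1]>-.17); t=P[t]
if len(t): print("roof",len(t),np.percentile(t,[1,50,99],axis=0).round(4))
for n in ("scene","side"):
    im,d=robot.read_camera(n); P=cloud(d,robot.calibration(n)); H=hsv(im); h,sa,v=[H[...,i].astype(int) for i in range(3)]
    b=(P[...,0]>.5)&(P[...,0]<.8)&(abs(P[...,1]+.1)<.1)&(P[...,2]<.13)
    for nm,g in (("green",(h>40)&(h<90)&(sa>80)&b),("red",((h<6)|(h>174))&(sa>150)&b),("knobtop",((h<6)|(h>174))&(sa>150)&b&(P[...,2]>.107))):
        q=P[g]; print(n,nm,len(q), np.percentile(q,[2,50,98],axis=0).round(4).tolist() if len(q) else '')
    cv2.imwrite(f"pics/{n}9.png",im[...,::-1])
E
python3 fr.py
```

```text
tcp [ 0.584  -0.0973 -0.0159] yaw_y 92.04 t 16.6 [ 0.  -0.1 -0.8] gap 0.500370174856819
green 2683 top 0.0577 (array([585.8, -99. ]), array([43.9, 41.8]), 16.28)
dark [318. 287.] 1387 0.0744 (array([573.7, -97.5]), array([  8.2, 107.5]), 1.87)
dark [429. 359.] 92 0.0746 (array([604.6, -49.3]), array([25.5,  3.9]), 20.34)
ledge [316. 147.] 32794 0.0083 (array([547.9, -99.1]), array([140.1,  84.4]), 1.83)
roof (array([593.7, -97. ]), array([ 49. , 108.6]), 1.36)
green 2676 [[ 0.593  -0.123   0.0091]
 [ 0.618  -0.1031  0.0289]
 [ 0.6197 -0.0687  0.0531]]
roof 1055 [[ 0.5802 -0.1499  0.07  ]
 [ 0.5861 -0.1331  0.078 ]
 [ 0.6157 -0.0432  0.079 ]]
scene green 0 
scene red 184 [[0.5896, -0.0622, 0.0453], [0.645, -0.0298, 0.0774], [0.6589, -0.0231, 0.1133]]
scene knobtop 36 [[0.6409, -0.0409, 0.1078], [0.6488, -0.032, 0.1111], [0.6558, -0.0235, 0.1141]]
side green 11 [[0.6136, -0.0932, 0.0307], [0.6163, -0.0864, 0.0484], [0.6185, -0.0796, 0.0589]]
side red 130 [[0.6007, -0.0399, 0.0549], [0.6361, -0.0264, 0.0796], [0.6533, -0.021, 0.1152]]
side knobtop 18 [[0.6359, -0.0352, 0.1074], [0.6415, -0.0279, 0.1134], [0.6481, -0.0214, 0.1163]]
```

The drawer is home: its front face is at x = 0.618, level with the mouth, and the full 140 mm of ledge is bare. The knob is at (0.6455, -0.030). Now withdrawing and going to the knob's left side with the fingers shut.

jog_arm([
  [-0.04,0,0,0,0],
  [-0.04,0,0.04,0,0],
  [0,0,0.1,0,0],
  [0,0,0.18,0,0],
  [0,0,0.18,0,0],
  [0,0,0.06,0,0],
  [0,0,0,0,-1],
])

```text
t: 17.45
ee_pos: [0.5653, -0.0978, 0.1274]
orientation: [0.003, -0.018, 1.0, -0.001]
wrist_force: [0.2, 0.8, 0.0]
finger_gap: 0.341
grip_force: 0.0
```

jog_arm([
  [0.06,0.08,0,0,-1],
  [0.1,0.13,0,0,-1],
  [0.1,0.13,0,0,-1],
  [0.066,0.08,0,0,-1],
  [0,0,0,0,-1],
  [0,0,-0.1,0,-1],
  [0,0,-0.1,0,-1],
  [0,0,0,0,-1],
])

```text
t: 18.25
ee_pos: [0.6396, 0.0074, 0.0668]
orientation: [-0.006, -0.018, 1.0, 0.0]
wrist_force: [-0.2, -0.5, -0.5]
finger_gap: 0.001
grip_force: 0.0
```

```bash
python3 look.py w10 | head -2; python3 - <<'E'
from h import *
st=robot.read_state()['ee_pos']
for n in ("scene","side"):
    im,d=robot.read_camera(n); P=cloud(d,robot.calibration(n)); H=hsv(im); h,sa,v=[H[...,i].astype(int) for i in range(3)]
    D=P-st; b=(abs(D[...,0])<.05)&(abs(D[...,1])<.05)&(P[...,2]>.085)&(P[...,2]<.25)&~(((h<8)|(h>172))&(sa>120))
    for lo in np.arange(.09,.2,.01):
        q=P[b&(P[...,2]>lo)&(P[...,2]<lo+.01)]
        if len(q): print(n,lo.round(2),len(q),np.percentile(q[:,:2],[2,98],axis=0).round(3).tolist())
f=np.load("w.npz"); P=f['P']; H=hsv(f['im']); h,sa=H[...,0],H[...,1]
r=((h<6)|(h>174))&(sa>150)&(P[...,1]<.1)&(P[...,2]<.13); t=P[r]; print("red",len(t)); t=t[t[:,2]>.105]; print(np.percentile(t,[2,50,98],axis=0).round(4) if len(t) else 0)
E
```

```text
tcp [0.6396 0.0074 0.0668] yaw_y 92.01 t 18.25 [-0.2 -0.5 -0.5] gap 0.0014355582973705283
green 978 top 0.0595 (array([615.6, -95.8]), array([ 8.5, 59.8]), 2.0)
scene 0.09 1 [[0.656, -0.042], [0.656, -0.042]]
scene 0.1 5 [[0.65, -0.038], [0.656, 0.014]]
scene 0.11 19 [[0.636, -0.001], [0.654, 0.021]]
scene 0.12 26 [[0.641, -0.003], [0.655, 0.022]]
scene 0.13 21 [[0.644, 0.003], [0.655, 0.021]]
scene 0.14 13 [[0.648, 0.003], [0.656, 0.022]]
scene 0.15 67 [[0.635, -0.021], [0.658, 0.041]]
scene 0.16 63 [[0.633, -0.032], [0.659, 0.049]]
scene 0.17 77 [[0.644, -0.038], [0.661, 0.054]]
scene 0.18 64 [[0.646, -0.042], [0.661, 0.055]]
scene 0.19 78 [[0.646, -0.041], [0.663, 0.056]]
scene 0.2 70 [[0.637, -0.04], [0.664, 0.056]]
side 0.09 3 [[0.636, -0.039], [0.638, -0.034]]
side 0.1 2 [[0.637, -0.039], [0.638, -0.037]]
side 0.11 21 [[0.631, -0.042], [0.649, 0.02]]
side 0.12 27 [[0.629, 0.003], [0.653, 0.024]]
side 0.13 25 [[0.63, 0.001], [0.65, 0.023]]
side 0.14 24 [[0.631, -0.0], [0.648, 0.024]]
side 0.15 24 [[0.628, -0.015], [0.648, 0.039]]
side 0.16 46 [[0.628, -0.027], [0.651, 0.047]]
side 0.17 49 [[0.626, -0.037], [0.651, 0.055]]
side 0.18 47 [[0.625, -0.039], [0.644, 0.056]]
side 0.19 41 [[0.624, -0.039], [0.641, 0.055]]
side 0.2 44 [[0.622, -0.029], [0.643, 0.057]]
red 4582
[[ 0.6378 -0.0428  0.1058]
 [ 0.6428 -0.0335  0.1137]
 [ 0.6515 -0.0244  0.1153]]
```

jog_arm([
  [0.012,0,-0.04,0,-1],
  [0,0,-0.03,0,-1],
  [0,0,0,0,-1],
  [0,-0.04,0,0,-1],
  [0,-0.03,0,0,-1],
  [0,-0.02,0,0,-1],
  [0,-0.02,0,0,-1],
  [0,0,0,0,-1],
])

```text
t: 19.2
ee_pos: [0.6483, -0.0207, 0.0567]
orientation: [0.0, -0.017, 1.0, -0.0]
wrist_force: [0.4, -0.0, 0.2]
finger_gap: -0.001
grip_force: 0.0
```

jog_arm([
  [0.001,-0.02,0,0,-1],
  [0.001,-0.02,0,0,-1],
  [0.001,-0.02,0,0,-1],
  [0.001,-0.02,0,0,-1],
  [0.001,-0.02,0,0,-1],
  [0.001,-0.02,0,0,-1],
  [0,0,0,0,-1],
])

```text
t: 19.9
ee_pos: [0.6496, -0.0507, 0.0562]
orientation: [0.0, -0.017, 1.0, -0.0]
wrist_force: [-0.3, -0.1, 1.1]
finger_gap: -0.001
grip_force: 0.0
```

```bash
cat > kn.py <<'E'
from h import *
s=robot.read_state(); c=robot.calibration("wrist"); T=wristT(s,c); im,d=robot.read_camera("wrist")
L=[("wrist",im,cloud(d,c,T))]
for n in ("scene","side"):
    im,d=robot.read_camera(n); L.append((n,im,cloud(d,robot.calibration(n)))); cv2.imwrite(f"pics/{n}k.png",im[...,::-1])
for n,im,P in L:
    H=hsv(im); h,sa=H[...,0],H[...,1]
    r=((h<6)|(h>174))&(sa>150)&(abs(P[...,1]+.06)<.08)&(P[...,0]>.58)&(P[...,0]<.7)&(P[...,2]<.13)
    for nm,t in (("all",P[r]),("top",P[r&(P[...,2]>.107)])): print(n,nm,len(t),np.percentile(t,[2,50,98],axis=0).round(4).tolist() if len(t) else '')
E
python3 kn.py
```

```text
wrist all 4949 [[0.6043, -0.0864, 0.0571], [0.6347, -0.0742, 0.0789], [0.6519, -0.0635, 0.1149]]
wrist top 1255 [[0.6393, -0.0831, 0.1077], [0.6443, -0.0741, 0.1139], [0.6531, -0.0648, 0.1154]]
scene all 64 [[0.6503, -0.0818, 0.0728], [0.6562, -0.0718, 0.0899], [0.6605, -0.0636, 0.112]]
scene top 14 [[0.6489, -0.0803, 0.1086], [0.6535, -0.074, 0.1105], [0.6568, -0.0661, 0.1132]]
side all 90 [[0.6019, -0.0802, 0.0526], [0.6236, -0.0673, 0.0781], [0.6491, -0.0602, 0.114]]
side top 7 [[0.6375, -0.0754, 0.1073], [0.6383, -0.0704, 0.1129], [0.6415, -0.0647, 0.1169]]
```

The knob has moved about 41 of 45 mm. Pushing on to the stop.

jog_arm([
  [0,-0.008,0,0,-1],
  [0,-0.008,0,0,-1],
  [0,-0.006,0,0,-1],
  [0,0,0,0,-1],
  [0,0,0,0,-1],
])

```text
t: 20.55
ee_pos: [0.6495, -0.0513, 0.0563]
orientation: [-0.0, -0.018, 1.0, 0.003]
wrist_force: [0.2, 12.7, 1.0]
finger_gap: -0.003
grip_force: 5.9
```

jog_arm([
  [0,-0.006,0,0,-1],
  [0,0,0,0,-1],
  [0,0,0,0,-1],
])

```text
t: 20.85
ee_pos: [0.6495, -0.0513, 0.0563]
orientation: [-0.0, -0.018, 1.0, 0.004]
wrist_force: [0.8, 15.4, 2.0]
finger_gap: 0.005
grip_force: 8.0
```

jog_arm([
  [0,0.03,0,0,-1],
  [0,0.04,0,0,-1],
  [0,0.06,0.06,0,-1],
  [0,0,0.18,0,-1],
  [0,0,0.18,0,-1],
  [-0.18,0,0,0,-1],
  [-0.18,0,0,0,-1],
  [-0.18,0,0,0,-1],
])

```text
t: 21.65
ee_pos: [0.5138, -0.024, 0.1631]
orientation: [0.001, -0.018, 1.0, -0.0]
wrist_force: [0.1, -0.6, 0.8]
finger_gap: 0.002
grip_force: 0.0
```

jog_arm([
  [-0.18,0,0,0,-1],
  [0,0,0,0,-1],
  [0,0,0,0,-1],
])

```text
t: 21.95
ee_pos: [0.4694, -0.024, 0.1627]
orientation: [0.001, -0.018, 1.0, -0.0]
wrist_force: [1.4, 0.1, -0.5]
finger_gap: 0.001
grip_force: 0.0
```

```bash
python3 kn.py; python3 - <<'E'
from h import *
out=[]
for n in ("scene","side"):
    f=np.load(n+".npz"); im=cv2.imread(f"pics/{n}k.png")[...,::-1]
    d=robot.read_camera(n)[1]; P=cloud(d,robot.calibration(n)); H=hsv(im); h,sa,v=[H[...,i].astype(int) for i in range(3)]
    red=((h<6)|(h>174))&(sa>150)&(P[...,2]>.107)&(P[...,2]<.13)&(P[...,0]>.6)&(P[...,0]<.7)
    for nm,k in (("empty",P[...,1]<.05),("full",P[...,1]>.05)): t=P[red&k]; print(n,nm,len(t),np.percentile(t[:,:2],[2,50,98],axis=0).round(4).tolist())
    g=(h>45)&(h<85)&(sa>100)&(P[...,2]<.07)&(P[...,0]>.55)&(P[...,0]<.8)&(abs(P[...,1]+.1)<.06); t=P[g]; print(" green",len(t),np.percentile(t,[2,50,98],axis=0).round(4).tolist() if len(t) else'')
    out.append(im)
a=cv2.resize(out[0][190:370,230:470,::-1],(400,300),interpolation=cv2.INTER_CUBIC); b=cv2.resize(out[1][140:320,150:390,::-1],(400,300),interpolation=cv2.INTER_CUBIC)
cv2.imwrite("pics/fin.png",np.hstack([a,b]))
E
```

```text
wrist all 0 
wrist top 0 
scene all 177 [[0.5971, -0.088, 0.0565], [0.6454, -0.0705, 0.0775], [0.6599, -0.0633, 0.1129]]
scene top 34 [[0.6424, -0.0811, 0.1076], [0.6512, -0.0722, 0.111], [0.6568, -0.0643, 0.1138]]
side all 129 [[0.6026, -0.0799, 0.0538], [0.6379, -0.0664, 0.0795], [0.6534, -0.0595, 0.1148]]
side top 19 [[0.638, -0.0764, 0.1078], [0.6431, -0.0678, 0.1131], [0.652, -0.0617, 0.1159]]
scene empty 34 [[0.6422, -0.0806], [0.651, -0.0714], [0.657, -0.0643]]
scene full 50 [[0.6532, 0.2084], [0.6613, 0.2175], [0.6684, 0.2263]]
 green 0 
side empty 20 [[0.6378, -0.0756], [0.6427, -0.0672], [0.6503, -0.0627]]
side full 29 [[0.6477, 0.2123], [0.6526, 0.2228], [0.661, 0.2275]]
 green 0
```

View pics/fin.png

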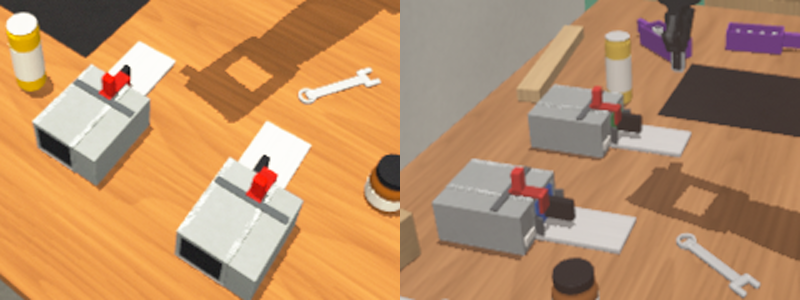

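The final view shows the empty dock's knob (115, 80 in the left crop) and the handle in place, much like the full dock. The measured travel is about 40–43 mm, so I'll check bolt against handle closely with the wrist camera and compare with the closed reference dock.

jog_arm([
  [0.1,-0.03,0,0,-1],
  [0.15,-0.04,0,0,-1],
  [0.15,-0.04,0,0,-1],
  [0.1,-0.03,0,0,-1],
  [0,0,0,0,-1],
  [0,0,0,0,-1],
  [0,0,0,0,-1],
  [0,0,0,0,-1],
])

```text
t: 23.0
ee_pos: [0.5939, -0.0589, 0.1613]
orientation: [-0.0, -0.018, 1.0, 0.0]
wrist_force: [-0.3, 0.1, 0.5]
finger_gap: -0.003
grip_force: 0.0
```

```bash
python3 look.py w11; cat > cmp.py <<'E'
from h import *
f=np.load("w.npz"); P=f['P']; H=hsv(f['im']); h,sa,v=[H[...,i].astype(int) for i in range(3)]
red=((h<6)|(h>174))&(sa>150)&(P[...,2]<.125)&(P[...,0]>.58)&(P[...,0]<.7)
th=np.radians(2.05); R=np.array([[np.cos(th),np.sin(th)],[-np.sin(th),np.cos(th)]])
for nm,k,yc in (("empty",P[...,1]<.05,-.1),("full",P[...,1]>.05,.19)):
    near=abs(P[...,1]-yc)<.07
    led=(sa<60)&(v>90)&(abs(P[...,2]-.0083)<.0035)&near&(P[...,0]>.47)&(P[...,0]<.6); q=P[led][:,:2]@R.T
    if len(q)<50: print(nm,"no ledge"); continue
    o=[]
    for b in np.arange(q[:,0].min(),q[:,0].max(),.008):
        w=q[(q[:,0]>=b)&(q[:,0]<b+.008),1]
        if len(w)>10 and np.ptp(w)>.08: o.append([w.min(),w.max()])
    o=np.array(o); mid=np.median(o,axis=0) if len(o) else None
    print(nm,"ledge edges",mid,len(o)); 
    m=mid.mean() if mid is not None else 0
    def pr(n,msk):
        t=P[msk]; 
        if len(t)<8: print("  ",n,len(t)); return
        t=np.c_[t[:,:2]@R.T-[0,m],t[:,2]]; print("  ",n,len(t),"x",np.percentile(t[:,0],[2,98]).round(4),"y",np.percentile(t[:,1],[1,50,99]).round(4),"z",np.percentile(t[:,2],[2,98]).round(4))
    pr("knobtop",red&k&(P[...,2]>.11)); pr("plate",red&k&(P[...,2]<.072)); pr("bar",red&k&(P[...,2]<.082)&(P[...,2]>.074))
    pr("fin top",(v<75)&near&(abs(P[...,2]-.0545)<.003)&(P[...,0]>.55)&(P[...,0]<.615)&k)
    pr("green/blue front",(sa>100)&(h>45)&(h<130)&near&(P[...,2]<.07)&k)
E
python3 cmp.py
```

```text
tcp [ 0.5939 -0.0589  0.1613] yaw_y 92.06 t 23.0 [-0.3  0.1  0.5] gap -0.0026999712254931916
green 338 top 0.0598 (array([ 618.3, -108.1]), array([ 5.6, 34.4]), 2.34)
dark [283. 185.] 578 0.0558 (array([593.6, -95.2]), array([15.9, 49.9]), 89.27)
dark [546. 204.] 677 0.0556 (array([603.2, 190.9]), array([48.5, 19.4]), 9.63)
dark [491. 313.] 25 0.0728 (array([729. , 154.8]), array([30.4,  1.3]), 4.11)
ledge [284. 131.] 8354 0.0084 (array([554.5, -99.1]), array([151.3,  83.7]), 1.85)
ledge [532. 146.] 7342 0.0084 (array([559.5, 189.6]), array([139.3,  86.3]), 2.03)
knobtop [0.6556 0.2021 0.113 ] (array([652.8,  70.8]), array([310.3,  15.7]), 88.31)
roof (array([692.5,  16.8]), array([539.4, 151.6]), 87.98)
empty ledge edges [-0.16043629 -0.07735171] 15
   knobtop 15 x [0.6371 0.6442] y [0.0119 0.012  0.0135] z [0.111  0.1145]
   plate 139 x [0.6014 0.6023] y [0.0082 0.0204 0.0322] z [0.0471 0.0685]
   bar 863 x [0.6007 0.6371] y [0.0099 0.0207 0.0325] z [0.0751 0.0798]
   fin top 540 x [0.5657 0.61  ] y [-0.0049  0.0016  0.0077] z [0.0521 0.0558]
   green/blue front 344 x [0.6126 0.6166] y [-0.0286 -0.0162  0.0054] z [0.0104 0.0593]
full ledge edges [0.12692428 0.21219344] 13
   knobtop 383 x [0.6572 0.6713] y [0.0123 0.02   0.0312] z [0.1105 0.1155]
   plate 296 x [0.622  0.6351] y [0.0098 0.0191 0.071 ] z [0.0334 0.0717]
   bar 1122 x [0.6216 0.6772] y [0.0099 0.0197 0.0353] z [0.0755 0.0804]
   fin top 453 x [0.5865 0.6207] y [-0.0071 -0.0015  0.0067] z [0.0518 0.0556]
   green/blue front 659 x [0.633  0.6388] y [-0.0296 -0.0066  0.0266] z [0.0145 0.0594]
```

The plate spans 8–32 mm left of the middle, which matches the specified 9–33 mm when fully across and the closed reference dock. The drawer is home with its front at the mouth, and the arm is clear. Handing in.

```bash
python3 -c "
from cell import robot
print(robot.job_done())"
```

```text
the job is handed in; nothing more can be done
None
```

The green drawer is fully home in the empty dock, the red bolt is across at its stop and the arm is clear; I handed the job in at about 23 s. An early grasp missed because the real fingertips sit about 37 mm above the reported TCP: the fingers closed inside the tub without moving the drawer, and I corrected every height after that.

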